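Free the samples from a locked microcentrifuge with the release pin

ROBOT

A 6-joint arm with a two-finger parallel gripper is mounted at the origin on the work surface. World frame = base frame: x ahead of the robot, y to its left, z up, the work surface at z = 0. Lengths are in m, angles in rad, forces in N, time in s.
With the tool pointing down it reaches from about 0.375 to 0.9 m from the base axis. Payload 3.1 kg.
Tool frame: the origin (TCP) lies at the very end of the fingers, on their centre line; the grasp point (between the pads) lies 19 mm behind it (manip.pinch_z is the distance from the TCP to the grasp point, in m); z points along the fingers, y is the line along which they close (so a half turn about z gives the same grasp; the last joint's range is limited). The gripper opens to 85 mm and grips with 20 to 120 N. Pads are 22 mm wide; open, the fingers measure 114 mm over their backs; the gripper's body (76 mm by 85 mm) begins 54 mm behind the grasp point. The pads swing forward as they close: fully open they stand 13 mm farther back than shut.
Start: joints at [-1.468, 0.527, 1.433, -0, 1.181, -0.178], TCP at [0.173, -0.6, 0.231] pointing down, gripper open.
Joint ranges: [-3.08, 3.08], [-0.75, 2.2], [0.22, 2.44], [-1.43, 4.57], [0, 2.65], [-2.85, 2.85]. Speed limits (rad/s): [2.79, 2.79, 3.14, 3.14, 3.14, 3.14].

INTERFACE

Orientations are given as a unit quaternion [x, y, z, w].
In Python, from station import manip gives the robot as it stands.
- The arm moves only by the tool servo_tool, never from a script. Its argument "commands" is one flat list of numbers, 7 for each row, row after row: the shift along the tool's x, y, z each as a share of 500 mm, from -1 to 1, then the turn, a rotation vector about the tool's x, y, z each as a share of 360 degrees, from -1 to 1, then the opening, from -1 (shut) to 1 (fully open). In form: [dx, dy, dz, rx, ry, rz, claw, dx, dy, dz, rx, ry, rz, claw, ...]. A call has 1 to 12 rows; each row shifts and turns the commanded pose from where the row before left it, along the tool's axes as they then stand; what a row does not reach is not made up. A row lasts 1/12 s, in which the tool goes at most 41.7 mm and 7.16 degrees, less where a joint would pass 70% of its speed; a pose out of reach is approached as far as the arm can. A call with a number of a shift or a turn outside -1 to 1 is refused whole. A call with a gripper value outside its range is refused whole. The fingers move at their own pace and stop on an object; "force" is the grip in N (left out, the last holds). Time passes only in rows, so rows that do not move let the fingers close. It gives the time, the measured TCP pose, the force, the opening and the grip force at its end, in the units of the state.
- manip.sense(): the state, without advancing time (a new reading comes with each control period).
- manip.snapshot(name): name is "scene" or "side" or "wrist"; returns a dict with "img" (480x640x3 uint8, red, green, blue), "mtx" (3x3 intrinsics, pixels), "world_to_cam" (4x4, takes a point from world to camera coordinates). Camera axes: x right, y up, looking along -z (the intrinsics and any distortion apply to the point x, -y, -z); pixel columns grow to the right and rows downward; lengths in m; the calibration is good to about 2 mm. A picture is of the moment at which its call begins. There is no depth.
- manip.sign_off(): hands the job in; it is judged then, once.
Trained networks look in a picture, given as the dict that the camera call returned (one of the last four; its "shot" number tells which), for a name from the list of things; names that differ only in an ending like _2 or _b are one class to them, and where a whole thing is asked for, a point or a joint stands for the part that bears it (a point fixed in the world has none). Each returns a list of dicts, best first, with "conf" (0 to 1); they miss things now and then, are a little off and sometimes report something else, mostly with a low value. They report only what shows in the picture. A call takes as long as a camera call. They do not tell look-alikes from the thing itself.
- manip.look_for(picture, query): "box" ([left, top, width, height] in pixels, round what is visible of it).
- manip.silhouettes(picture, query): "pixels" (480x640 bool, what is visible of it) and "box" ([left, top, width, height] in pixels, round what is visible of it).
The state is a dict: "t": time; "q": joint angles; "qd": joint speeds; "tau": joint torques, N m; "tcp_pos": TCP position; "tool_rot": TCP orientation; "force": force on the tool from outside, world axes, zero at the start; "ft_torque": the same for the moment, N m; "finger_gap": opening from 0.0 (shut) to 1.0 (fully open); "gripper_force": force on a finger pad.
Only numpy, scipy, OpenCV 4.12 (cv2) and the standard library are available. Lean on these libraries where they do the work, as an engineer would, in place of code of your own. Each camera call takes 0.05 s, during which the arm holds its last target. There are 200 camera calls.

TASK

The power is off and both centrifuges are locked shut; one of them still has sample tubes in its rotor, seen through the clear lid. Take the release pin from the tube rack, push it straight into the access hole in that machine's sloped front panel until the lid springs ajar, stand the pin upright back in a hole of the rack, and swing that lid fully up and back by its front tab. Leave the empty machine locked and the other things on the bench where they are.

Things in the scene. Friction and masses are not known exactly. Their poses are not given: they have to be found in the camera images.
- spin_1: White compact microcentrifuge, fixed: 240 deep (x) x 180 wide (y) x 125 mm high, origin in the middle of its underside, its +x to the back (lid hinge). From the 66 mm high front (x = -120) a panel slopes up at 30 degrees to the deck (112 mm high at x = -40). A flat lid with a round clear window (106 mm) shuts the deck. Both machines are alike; only one holds tubes
- spin_2: The second, identical microcentrifuge, same frame
- hole_1 (a point): Mouth of spin_1's access hole, mid-panel (machine frame x = -92, y = 0, z = 82 mm), in a thin grey metal 24 mm square bezel: round, 10 mm, 14 at its chamfer, an 18 mm long guide square to the panel. The point's z axis points straight out (30 degrees from vertical, to the front), x up the slope. The latch's foot lies 32 mm down; 9 mm further (about 8 N) trips the lid; hard stop at about 13 mm
- hole_2 (a point): The same for spin_2
- latch_1 (a joint): Turn of spin_1's hidden latch, rad: 0 at rest (sprung back), about 0.17 lets the lid go, 0.26 stop
- latch_2 (a joint): The same for spin_2
- lid_1 (a joint): Opening of spin_1's lid, rad: about 0.01 when locked, springs to about 0.15 when tripped, 1.35 at the stop (fully open). The hinge is stiff: the lid stays where it is left and takes about 3 N at the tab to raise
- lid_2 (a joint): The same for spin_2
- hinge_1 (a point): On the hinge line of spin_1's lid, mid-width (machine frame x = 112, y = 0, z = 119 mm); the line runs along the machine's y. The lid reaches 152 mm forward of it, is 166 mm wide and 12 mm thick (6 above, 6 below this line when shut). Under it, mid-width, a 12 mm wide latch tongue hangs to 27 mm below the lid's mid-plane, 126 to 141 mm from the hinge
- hinge_2 (a point): The same for spin_2
- rotor_1 (a point): Centre of spin_1's rotor (black, 102 mm across), under the clear window, 80 mm above the bench
- rotor_2 (a point): The same for spin_2
- samples_mid (a point): Centre of the ring of six white-capped 1.5 ml tubes, which stand in the rotor of one of the two machines (within a few mm of that rotor's centre)
- rack: Grey tube rack, fixed: 64 (x) x 140 (y) x 88 mm high, origin in the middle of its underside. The top plate has six round 14 mm holes at x = -17 and 17, y = -45, 0 and 45 mm. Two capped tubes stand in it at y = 45 mm, rising 25 mm above the plate
- rack_hole (a point): Mouth of the rack hole in which the release pin stands at the start (rack frame x = -17, y = -45, z = 88 mm); the four holes at y = -45 and 0 are free for it
- pin_grip (a point): Centre of the release pin's black square handle (18 x 18 mm, 38 mm long). The pin stands upright in the rack: z points up along it, x and y are square to the handle's sides. A round flange, 24 mm wide, 4 mm thick, ends the handle: its underside, 23 mm below this point, rests on the rack. Below that a straight 5 mm steel rod reaches 80 mm on. 45 g
- pin_tip (a point): Tip of the pin's rod, 103 mm below the centre of the handle, on the pin's axis
- tip_box: Open box of yellow pipette tips, 82 x 122 x 63 mm, loose, to be left alone. Origin: centre of the underside
- jar: Capped specimen jar, 68 mm across, 85 mm high, loose, to be left alone. Origin: centre of the underside
- mailer: Small white slide mailer, 32 x 82 x 18 mm, lying on the bench before the machines, loose, to be left alone. Origin: centre of the underside
- tab_1 (a point): Middle of the front edge of the pull tab of spin_1's lid, 186 mm from the hinge. The tab is 40 mm wide (y), 10 mm thick and stands 34 mm out of the middle of the lid's front, over the sloped panel: 22 mm of air under its edge when shut, about 47 mm when ajar. It can be pinched by its two sides from above. Axes turn with the lid (x to the hinge, z out of the lid's top)
- tab_2 (a point): The same for spin_2
Things that resemble listed ones, but are neither listed nor needed, are in the scene too. What is shaped like the part that bears pin_grip but purple is not meant.

How it is judged:
On the way:
1. the pin, through the access hole, trips the latch of the machine that holds the tubes (((horizontal distance between samples_mid and rotor_1 below 0.03 m and value of joint latch_1 above 0.1 rad and contact force between pin and latch_1 above 0.5 N) or (horizontal distance between samples_mid and rotor_2 below 0.03 m and value of joint latch_2 above 0.1 rad and contact force between pin and latch_2 above 0.5 N))).
At the end, for the whole second after the job is handed in: The lid of the machine with the tubes stands open by more than 1.15 rad, the other machine's lid is still locked (below 0.05 rad), and the pin stands upright (within 0.12 rad) in a hole of the rack, its flange down on the top plate (within 6 mm), let go (((horizontal distance between samples_mid and rotor_1 below 0.03 m and value of joint lid_1 above 1.15 rad and value of joint lid_2 below 0.05 rad) or (horizontal distance between samples_mid and rotor_2 below 0.03 m and value of joint lid_2 above 1.15 rad and value of joint lid_1 below 0.05 rad)) and angle between pin_grip's own z axis and vertical below 0.12 rad and height (world z) of pin_grip between 0.105 and 0.117 m and x of pin_grip in the frame of rack between -0.035 and 0.035 m and y of pin_grip in the frame of rack between -0.065 and 0.065 m and contact force between pin and rack above 0.1 N); the robot touches nothing.
It fails at once if the empty machine is opened ((horizontal distance between samples_mid and rotor_1 below 0.03 m and value of joint lid_2 above 0.05 rad) or (horizontal distance between samples_mid and rotor_2 below 0.03 m and value of joint lid_1 above 0.05 rad)).
It fails at once if the tip box, jar or mailer is pushed more than 20 mm or the jar is tipped (distance of any of tip_box, jar, mailer from where it was at the start of the episode above 0.02 m or angle between jar's own z axis and vertical above 0.3 rad).
It also fails if it takes over 72 s, if anything falls off the work surface, if the arm or the gripper's body presses on something with over 40 N, if the wrist force passes 120 N, or if a joint passes its speed limit or range.

## Working session

There is one attempt and no reset: what is moved stays moved. The work goes in short steps, Python scripts to look and compute and a tool call to move; the robot and the scene stay as the last step left them, time stands still between calls to the robot, and variables do not carry over. Pictures are saved under pics/ and viewed, at most 10 in all, crops included, and the job is handed in when it is done.

Besides the shell and the picture viewer there is one more tool, called by a JSON object that holds its "op" and its "data", one argument or row to a line. servo_tool: Moves the arm, as the interface text tells. Its arguments: {"type":"object","properties":{"commands":{"type":"array"},"force":{"type":"number"}},"required":["commands"]}

```bash
mkdir -p pics; ls; python3 - <<'E'
from station import manip
import cv2,numpy as np
ims=[]
for n in ["scene","side"]:
    s=manip.snapshot(n); cv2.imwrite(f"pics/{n}0.png",s["img"][:,:,::-1])
    print(n,s["mtx"].tolist(),np.round(s["world_to_cam"],3).tolist(),[k for k in s])
    for q in ["spin_1","rack","pin_grip","samples_mid","hole_1","tab_1","rotor_1","mailer","jar","tip_box"]:
        try: print(q,[(np.round(d["box"]).astype(int).tolist(),round(d["conf"],2)) for d in manip.look_for(s,q)])
        except Exception as e: print(q,e)
E
```

```text
pics
scene [[609.6688047908567, 0.0, 306.13245384253753], [0.0, 609.6688047908567, 236.80573733627318], [0.0, 0.0, 1.0]] [[-0.598, 0.801, 0.01, 0.369], [-0.543, -0.414, 0.731, 0.211], [0.59, 0.432, 0.682, -1.633], [0.0, 0.0, 0.0, 1.0]] ['img', 'mtx', 'world_to_cam', 'shot']
spin_1 [([179, 198, 138, 115], 0.83), ([281, 255, 155, 141], 0.69)]
rack [([460, 289, 93, 84], 0.87)]
pin_grip [([519, 260, 18, 44], 0.88), ([459, 244, 13, 43], 0.81), ([482, 280, 19, 44], 0.62)]
samples_mid []
hole_1 [([282, 257, 153, 142], 0.62), ([176, 196, 141, 119], 0.6), ([130, 208, 36, 50], 0.33)]
tab_1 [([286, 257, 127, 102], 0.95), ([182, 197, 110, 75], 0.8)]
rotor_1 [([177, 198, 139, 120], 0.74), ([282, 259, 154, 138], 0.61)]
mailer [([326, 214, 38, 24], 0.6)]
jar [([130, 210, 36, 48], 0.61)]
tip_box [([185, 169, 61, 42], 0.72)]
side [[621.2364627083163, 0.0, 309.2974092513903], [0.0, 621.2364627083163, 232.81527042952663], [0.0, 0.0, 1.0]] [[-0.739, -0.674, 0.01, 0.403], [0.417, -0.445, 0.793, -0.32], [-0.53, 0.59, 0.609, -1.048], [0.0, 0.0, 0.0, 1.0]] ['img', 'mtx', 'world_to_cam', 'shot']
spin_1 [([266, 158, 130, 116], 0.65), ([159, 205, 142, 136], 0.6)]
rack [([136, 327, 95, 99], 0.64), ([266, 157, 129, 115], 0.44)]
pin_grip [([265, 326, 10, 50], 0.69), ([202, 335, 16, 47], 0.68), ([225, 381, 20, 47], 0.56)]
samples_mid []
hole_1 [([264, 156, 129, 117], 0.68), ([158, 205, 142, 130], 0.64)]
tab_1 [([270, 158, 97, 56], 0.85)]
rotor_1 [([267, 158, 128, 115], 0.73), ([154, 202, 147, 137], 0.59)]
mailer [([367, 279, 28, 30], 0.86)]
jar [([345, 148, 24, 30], 0.66), ([264, 160, 131, 112], 0.38), ([164, 202, 108, 73], 0.28)]
tip_box [([386, 178, 52, 51], 0.72), ([161, 205, 139, 131], 0.31)]
```

View pics/scene0.png

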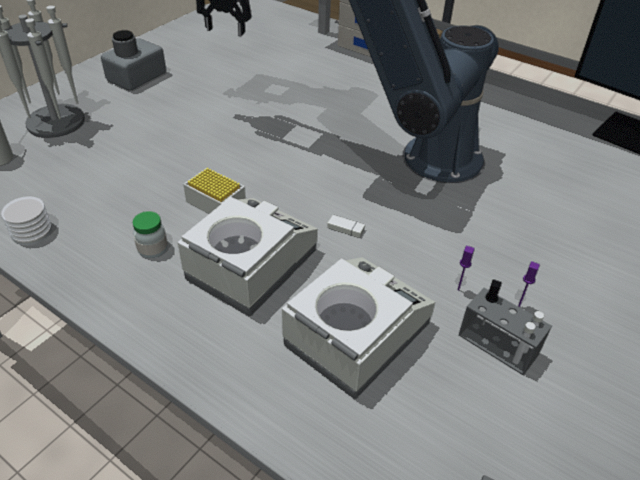

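View pics/side0.png

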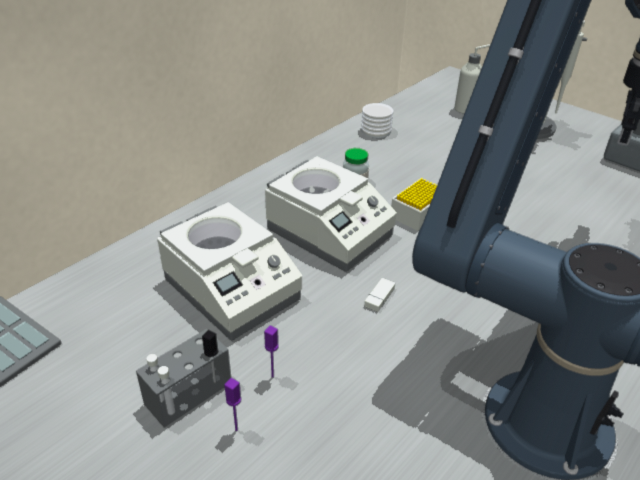

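Side view: the two machines at about (230,265) and (330,210), the rack at (185,378), the black pin at (210,345) and purple decoys at (272,350) and (233,405). In the scene view the far machine's rotor (235,240) seems to hold tubes, while (345,310) looks plain. I'll fit the poses to the silhouettes next.

```bash
cat > h.py <<'E'
from station import manip
import cv2,numpy as np
from scipy.optimize import minimize
from scipy.spatial.transform import Rotation as R
def proj(s,P):
    P=np.atleast_2d(P); W=s["world_to_cam"]; c=P@W[:3,:3].T+W[:3,3]
    c=c*[1,-1,-1]; u=c@s["mtx"].T; return u[:,:2]/u[:,2:]
def ray(s,uv):
    W=s["world_to_cam"]; d=np.linalg.inv(s["mtx"])@[uv[0],uv[1],1]; d=d*[1,-1,-1]
    return -W[:3,:3].T@W[:3,3], W[:3,:3].T@d
def onz(s,uv,z):
    o,d=ray(s,uv); return o+d*(z-o[2])/d[2]
def pose(p,L):
    c,s=np.cos(p[2]),np.sin(p[2]); L=np.atleast_2d(L)
    return np.c_[L[:,0]*c-L[:,1]*s+p[0],L[:,0]*s+L[:,1]*c+p[1],L[:,2]]
def prism(prof,w): return np.array([[x,y,z] for x,z in prof for y in(-w,w)])/1e3
SPIN=[prism([(-120,0),(-120,66),(-40,112),(120,112),(120,0)],90),prism([(-40,112),(-40,125),(112,125),(112,112)],83)]
RACK=[prism([(-32,0),(-32,88),(32,88),(32,0)],70)]
def render(s,parts,p):
    m=np.zeros((480*2,640*2),np.uint8)
    for L in parts:
        cv2.fillConvexPoly(m,cv2.convexHull((proj(s,pose(p,L))*2).round().astype(np.int32)),1)
    return cv2.resize(m.astype(np.float32),(640,480),interpolation=cv2.INTER_AREA)
def fit(views,parts,p0):
    def cost(p):
        c=0
        for s,m in views:
            r=render(s,parts,p); c+=1-np.minimum(r,m).sum()/np.maximum(r,m).sum()
        return c
    best=min((minimize(cost,[p0[0],p0[1],a],method="Nelder-Mead",options=dict(initial_simplex=np.array([[p0[0],p0[1],a],[p0[0]+.02,p0[1],a],[p0[0],p0[1]+.02,a],[p0[0],p0[1],a+.15]]),xatol=1e-4,fatol=1e-5)) for a in p0[2]),key=lambda r:r.fun)
    return best.x,best.fun
E
cat > m.py <<'E'
from h import *
S=manip.snapshot("scene");D=manip.snapshot("side")
def near(s,q,uv):
    ds=[d for d in manip.silhouettes(s,q) if np.hypot(d["box"][0]+d["box"][2]/2-uv[0],d["box"][1]+d["box"][3]/2-uv[1])<25]
    print(q,[(np.round(d["box"]).tolist(),d["pixels"].sum(),round(d["conf"],2)) for d in ds]); return ds[0]["pixels"].astype(np.float32) if ds else None
for n,q,parts,a,b,z,yaws in [("A","spin_1",SPIN,(248,255),(331,216),.06,(-.8,-.3,.2,.7)),("B","spin_1",SPIN,(358,325),(230,273),.06,(-.8,-.3,.2,.7)),("rack","rack",RACK,(506,331),(183,376),.045,(-1.5,-1,-.5,0,.5,1,1.5))]:
    v=[(s,m) for s,m in((S,near(S,q,a)),(D,near(D,q,b))) if m is not None]
    g=onz(S,a,z); p,f=fit(v,parts,(g[0],g[1],yaws)); print(n,p.round(4),round(f,3))
    for vv in v: print("  single",[np.round(x,3) for x in fit([vv],parts,(p[0],p[1],[p[2]]))])
for s,uv in((S,(495,291)),(D,(210,344))): print("pin",onz(s,uv,.111).round(4))
for s,l in((S,[(467,257),(532,272)]),(D,[(272,338),(233,391)])): print([onz(s,u,.1).round(3).tolist() for u in l])
tiles=[cv2.resize(s["img"][v-60:v+60,u-80:u+80],(400,300),interpolation=cv2.INTER_CUBIC) for s,u,v in((S,248,245),(S,358,315),(D,331,210),(D,230,260))]
cv2.imwrite("pics/tiles.png",np.vstack([np.hstack(tiles[:2]),np.hstack(tiles[2:])])[:,:,::-1])
E
python3 m.py
```

```text
spin_1 [([177.0, 198.0, 137.0, 118.0], np.int64(10727), 0.56)]
spin_1 [([266.0, 156.0, 129.0, 118.0], np.int64(9871), 0.78)]
A [ 0.6153 -0.1499  0.035 ] 0.072
  single [array([ 0.612, -0.151,  0.039]), np.float64(0.02)]
  single [array([ 0.62 , -0.15 ,  0.026]), np.float64(0.022)]
spin_1 [([283.0, 255.0, 152.0, 143.0], np.int64(13309), 0.65)]
spin_1 [([156.0, 208.0, 141.0, 132.0], np.int64(12529), 0.92)]
B [ 0.6351  0.1397 -0.0871] 0.069
  single [array([ 0.632,  0.139, -0.091]), np.float64(0.019)]
  single [array([ 0.642,  0.138, -0.104]), np.float64(0.02)]
rack [([460.0, 287.0, 94.0, 88.0], np.int64(4261), 0.79)]
rack [([137.0, 332.0, 92.0, 94.0], np.int64(5021), 0.6)]
rack [ 0.4922  0.3716 -0.0795] 0.246
  single [array([ 0.49 ,  0.37 , -0.051]), np.float64(0.111)]
  single [array([ 0.494,  0.372, -0.111]), np.float64(0.126)]
pin [0.4727 0.3298 0.111 ]
pin [0.4677 0.3321 0.111 ]
[[0.411, 0.245, 0.1], [0.372, 0.365, 0.1]]
[[0.409, 0.246, 0.1], [0.375, 0.366, 0.1]]
```

View pics/tiles.png

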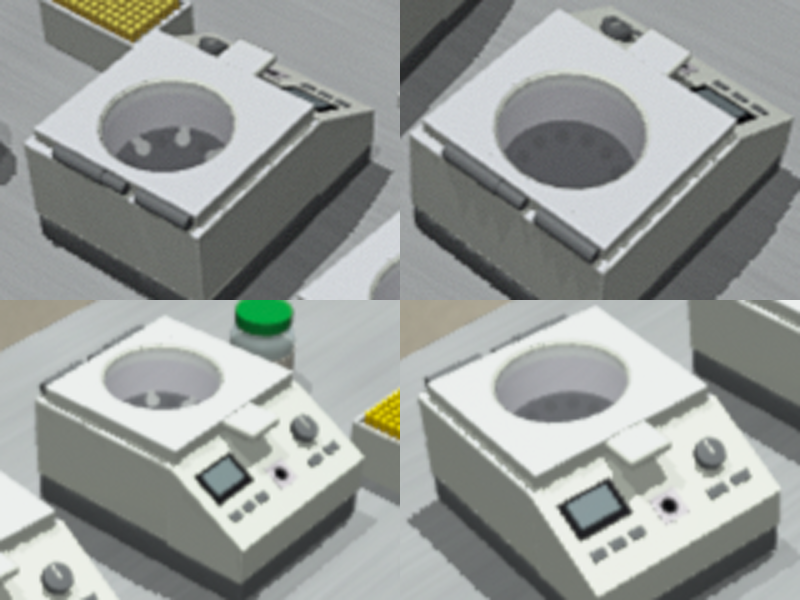

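The tiles settle it: machine A (scene px 248,245; around (0.615,-0.150)) shows white tube caps, and B's rotor is empty. I'll pass over A's panel for a close wrist look, then go to the pin.

```bash
cat >> h.py <<'E'
def Rdown(yaw,tilt=0,flip=0):
    # tool y along (yawed) y; tilt>0: fingers point forward (+x) of vertical
    z=np.array([np.sin(tilt),0,-np.cos(tilt)]); y=np.array([0,1.,0])*(-1 if flip else 1); x=np.cross(y,z)
    return R.from_euler("z",yaw).as_matrix()@np.c_[x,y,z]
def go(pos,Rt=None):
    """print the shift (share of 500 mm, tool axes) and turn (share of 360 deg) to pos/Rt, translation first"""
    st=manip.sense(); Rc=R.from_quat(st["tool_rot"]).as_matrix()
    d=Rc.T@(np.array(pos)-st["tcp_pos"])/.5
    rv=R.from_matrix(Rc.T@Rt).as_rotvec()/(2*np.pi) if Rt is not None else np.zeros(3)
    print("shift",d.round(4).tolist(),"rows>=",round(np.linalg.norm(d)/.0833,1)," turn",rv.round(4).tolist(),"rows>=",round(np.linalg.norm(rv)/.0198,1))
E
python3 - <<'E'
from h import *
st=manip.sense(); print(R.from_quat(st["tool_rot"]).as_matrix().round(3).tolist(), st["tcp_pos"])
for f in (0,1): go([.44,-.15,.28],Rdown(.035,0,f))
w=manip.snapshot("wrist"); Rc=R.from_quat(st["tool_rot"]).as_matrix(); W=w["world_to_cam"]
C=-W[:3,:3].T@W[:3,3]; print("cam in tool",Rc.T@(C-st["tcp_pos"]),"view dir",Rc.T@(-W[2,:3]), w["mtx"][0,0])
E
```

```text
[[0.961, 0.277, -0.0], [0.277, -0.961, 0.0], [-0.0, -0.0, -1.0]] [ 0.17321401 -0.60049876  0.23129764]
shift [0.7624, -0.7178, -0.0974] rows>= 12.6  turn [-0.0, -0.0, -0.4609] rows>= 23.3
shift [0.7624, -0.7178, -0.0974] rows>= 12.6  turn [-0.0, 0.0, 0.0391] rows>= 2.0
cam in tool [ 8.21710509e-02 -7.58087567e-05 -1.42199718e-01] view dir [-3.19449677e-01 -3.13422027e-04  9.47603190e-01] 360.8901629915398
```

{"op": "servo_tool", "data": {
  "commands": [0.045, -0.042, -0.006, 0, 0, 0, 1, 0.045, -0.042, -0.006, 0, 0, 0, 1, 0.045, -0.042, -0.006, 0, 0, 0, 1, 0.045, -0.042, -0.006, 0, 0, 0, 1, 0.045, -0.042, -0.006, 0, 0, 0, 1, 0.045, -0.042, -0.006, 0, 0, 0, 1, 0.045, -0.042, -0.006, 0, 0, 0, 1, 0.045, -0.042, -0.006, 0, 0, 0, 1, 0.045, -0.042, -0.006, 0, 0, 0, 1, 0.045, -0.042, -0.006, 0, 0, 0, 1, 0.045, -0.042, -0.006, 0, 0, 0, 1, 0.045, -0.042, -0.006, 0, 0, 0, 1]
}}

```text
t: 2.55
tcp_pos: [0.3634, -0.2822, 0.2677]
tool_rot: [0.99, 0.14, 0.0, 0.0]
force: [0.7, -0.0, 0.2]
finger_gap: 0.999
gripper_force: 0.0
```

{"op": "servo_tool", "data": {
  "commands": [0.045, -0.042, -0.006, 0, 0, 0, 1, 0.045, -0.042, -0.006, 0, 0, 0, 1, 0.045, -0.042, -0.006, 0, 0, 0, 1, 0.045, -0.042, -0.006, 0, 0, 0, 1, 0.045, -0.042, -0.006, 0, 0, 0, 1, 0, 0, 0, 0, 0, 0.013, 1, 0, 0, 0, 0, 0, 0.013, 1, 0, 0, 0, 0, 0, 0.013, 1, 0, 0, 0, 0, 0, 0, 1, 0, 0, 0, 0, 0, 0, 1]
}}

```text
t: 3.38
tcp_pos: [0.4418, -0.1514, 0.2824]
tool_rot: [1.0, 0.019, 0.0, 0.0]
force: [0.8, -0.0, -0.8]
finger_gap: 0.994
gripper_force: 0.0
```

```bash
python3 - <<'E'
from h import *
st=manip.sense(); print(st["t"],st["tcp_pos"])
w=manip.snapshot("wrist"); A=(.6153,-.1499,.035)
H=pose(A,[[-.092,0,.082],[-.074,-.02,.124],[-.074,.02,.124],[-.12,.09,.066],[-.12,-.09,.066],[-.04,.083,.125],[-.04,-.083,.125]])
print(proj(w,H).round(1).tolist())
for q in ["hole_1","tab_1"]: print(q,[(np.round(d["box"]).tolist(),round(d["conf"],2)) for d in manip.look_for(w,q)])
cv2.imwrite("pics/w1.png",w["img"][:,:,::-1])
E
```

```text
3.3833 [ 0.44183785 -0.15142277  0.28243593]
[[324.2, 121.5], [350.9, 97.2], [299.3, 97.0], [230.6, 151.7], [416.8, 152.3], [213.5, 47.3], [437.4, 48.0]]
hole_1 [([0.0, 0.0, 128.0, 129.0], 0.72), ([200.0, 0.0, 242.0, 155.0], 0.58)]
tab_1 [([3.0, 0.0, 41.0, 20.0], 0.76), ([207.0, 0.0, 230.0, 100.0], 0.57)]
```

View pics/w1.png

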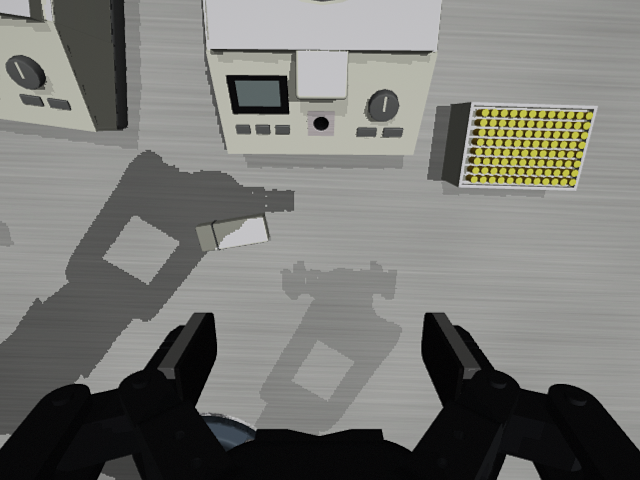

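The wrist view shows A's panel, with the access hole at (321,124), the tab at (322,75), the tip box at (530,145) and the mailer at (235,232). The prediction was (324,121), so it's about 2 mm off. I'll refine it from the hole blob and then move over the rack.

```bash
cat >> h.py <<'E'
def blob(w,uv,r=9,thr=80):
    u,v=np.round(uv).astype(int); g=cv2.cvtColor(w["img"],cv2.COLOR_RGB2GRAY)[v-r:v+r+1,u-r:u+r+1].astype(float)
    wt=np.clip(thr-g,0,None); y,x=np.mgrid[-r:r+1,-r:r+1]
    return np.array([u+(wt*x).sum()/wt.sum(),v+(wt*y).sum()/wt.sum()]),(wt>0).sum()
E
python3 - <<'E'
from h import *
w=manip.snapshot("wrist"); c,n=blob(w,(321,124)); print(c,n,onz(w,c,.082).round(4))
p=pose((.6153,-.1499,.035),[[-.092,0,.082]]); print("pred",p)
D=manip.snapshot("side"); c,n=blob(D,(364,219.6),5,120); print(c,n,onz(D,c,.082).round(4))
for uv in((297,98),(347,98)): print("tab",onz(w,uv,.114).round(4))
for uv in((228,153),(415.5,154.5)): print("front",onz(w,uv,.066).round(4))
go([.40,.331,.28],Rdown(-.08,0,1))
E
```

```text
[320.4097432  122.68334592] 161 [ 0.5221 -0.1501  0.082 ]
pred [[ 0.52335634 -0.15311934  0.082     ]]
[362.79579208 219.05816832] 16 [ 0.5246 -0.1496  0.082 ]
tab [ 0.5403 -0.1305  0.114 ]
tab [ 0.5418 -0.1705  0.114 ]
front [ 0.4909 -0.0619  0.066 ]
front [ 0.4961 -0.2433  0.066 ]
shift [-0.0485, -0.9677, 0.0046] rows>= 11.6  turn [0.0, 0.0, 0.0185] rows>= 0.9
```

{"op": "servo_tool", "data": {
  "commands": [-0.002, -0.07, 0, 0, 0, 0, 0.2, -0.002, -0.07, 0, 0, 0, 0, 0.2, -0.002, -0.07, 0, 0, 0, 0, 0.2, -0.002, -0.07, 0, 0, 0, 0, 0.2, -0.002, -0.07, 0, 0, 0, 0, 0.2, -0.002, -0.07, 0, 0, 0, 0, 0.2, -0.002, -0.07, 0, 0, 0, 0, 0.2, -0.002, -0.07, 0, 0, 0, 0, 0.2, -0.002, -0.07, 0, 0, 0, 0, 0.2, -0.002, -0.07, 0, 0, 0, 0, 0.2, -0.002, -0.07, 0, 0, 0, 0, 0.2, -0.002, -0.07, 0, 0, 0, 0, 0.2]
}}

```text
t: 4.63
tcp_pos: [0.4145, 0.2695, 0.2824]
tool_rot: [1.0, 0.018, 0.0, -0.0]
force: [0.8, -0.6, 0.3]
finger_gap: 0.599
gripper_force: 0.0
```

{"op": "servo_tool", "data": {
  "commands": [0, -0.06, 0, 0, 0, 0.009, 0.2, 0, -0.06, 0, 0, 0, 0.009, 0.2, 0, 0, 0, 0, 0, 0, 0.2, 0, 0, 0, 0, 0, 0, 0.2]
}}

```text
t: 4.97
tcp_pos: [0.4142, 0.3289, 0.282]
tool_rot: [0.999, -0.037, -0.0, 0.0]
force: [-0.4, -0.1, -0.5]
finger_gap: 0.598
gripper_force: 0.0
```

```bash
python3 - <<'E'
from h import *
st=manip.sense(); print(st["t"],st["tcp_pos"])
w=manip.snapshot("wrist"); A=(.4922,.3716,-.0795)
H=pose(A,[[x,y,.088] for x in(-.017,.017) for y in(-.045,0,.045)]); print(H.round(3).tolist(),proj(w,H).round(1).tolist())
print(proj(w,[[.470,.331,.13],[.47,.331,.088]]).round(1))
for q in ["pin_grip","rack"]: print(q,[(np.round(d["box"]).tolist(),round(d["conf"],2)) for d in manip.look_for(w,q)])
cv2.imwrite("pics/w2.png",w["img"][:,:,::-1])
E
```

```text
4.9667 [0.41416529 0.32887582 0.28202508]
[[0.472, 0.328, 0.088], [0.475, 0.373, 0.088], [0.479, 0.418, 0.088], [0.506, 0.325, 0.088], [0.509, 0.37, 0.088], [0.513, 0.415, 0.088]] [[315.0, 149.3], [265.2, 149.1], [215.4, 148.8], [315.0, 109.3], [263.6, 109.0], [212.1, 108.7]]
[[311.  155.8]
 [311.9 151.5]]
pin_grip [([270.0, 230.0, 30.0, 47.0], 0.73), ([386.0, 192.0, 36.0, 39.0], 0.6)]
rack [([179.0, 92.0, 164.0, 78.0], 0.97), ([520.0, 0.0, 60.0, 9.0], 0.7)]
```

View pics/w2.png

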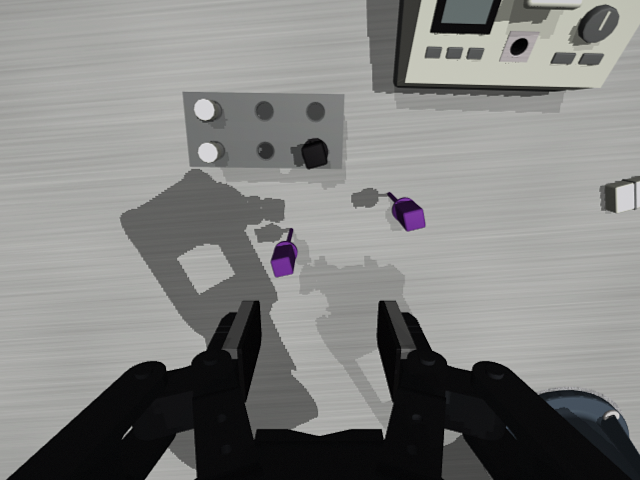

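The wrist view shows the black pin's handle at (315,153), the free holes at (264,110), (265,150) and (316,111), and the purple decoys at (408,213) and (284,255). The handle looks slightly turned, so I'll zoom in.

```bash
python3 - <<'E'
from h import *
w=manip.snapshot("wrist"); 
cr=w["img"][133:173,290:345].astype(int); cr=np.clip(cr*2.2,0,255).astype(np.uint8)
cv2.imwrite("pics/pin.png",cv2.resize(cr,None,fx=12,fy=12,interpolation=cv2.INTER_CUBIC)[:,:,::-1])
P={k:onz(w,blob(w,k,9,75)[0] if k!=(206,109) else k,z) for k,z in (((264,110),.088),((265,150),.088),((316,111),.088),((206,109),.113))}
for k,v in P.items(): print(k,v.round(4))
d=P[(264,110)]-P[(316,111)]; print("yaw",np.arctan2(-d[0],d[1])); d=P[(264,110)]-P[(265,150)]; print("yaw",np.arctan2(d[1],d[0]))
E
```

```text
(264, 110) [0.5089 0.3696 0.088 ]
(265, 150) [0.4741 0.3726 0.088 ]
(316, 111) [0.5047 0.3248 0.088 ]
(206, 109) [0.5119 0.4106 0.113 ]
yaw -0.09358358872825047
yaw -0.08682418295054613
```

View pics/pin.png

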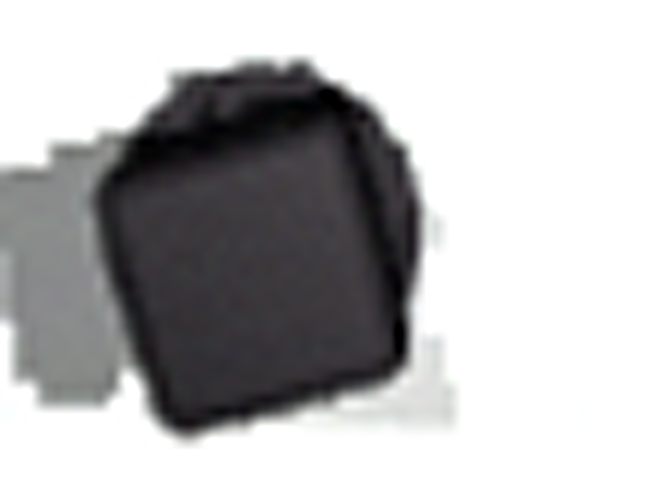

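```bash
python3 - <<'E'
from h import *
w=manip.snapshot("wrist")
c=[onz(w,(290+(u+.5)/12-.5,133+(v+.5)/12-.5),.130) for u,v in((110,185),(335,100),(405,365),(180,430))]
c=np.array(c); print(c.round(4).tolist(), c.mean(0)); e=np.roll(c,-1,0)-c
print(np.linalg.norm(e,axis=1), [np.degrees(np.arctan2(x[1],x[0])) for x in e])
h=pose((.4922,.3716,-.09),[[-.017,-.045,0]]); print(h)
st=manip.sense(); f=R.from_quat(st["tool_rot"]).as_matrix(); print(np.degrees(np.arctan2(f[1,0],f[0,0])))
for a in(-17,17): go([.471,.330,.2],Rdown(np.radians(a),0,1))
E
```

```text
[[0.4769, 0.3376, 0.13], [0.4812, 0.3224, 0.13], [0.4638, 0.3191, 0.13], [0.4607, 0.3345, 0.13]] [0.47063738 0.32838578 0.13      ]
[0.01579194 0.0176861  0.0156782  0.0165455 ] [np.float64(-74.50392683727682), np.float64(-169.24246179646076), np.float64(101.35633139287954), np.float64(10.967485780886182)]
[[0.47122427 0.32831006 0.        ]]
-4.510328827415796
shift [0.1122, -0.0157, 0.1646] rows>= 2.4  turn [0.0001, 0.0, 0.0347] rows>= 1.8
shift [0.1122, -0.0157, 0.1646] rows>= 2.4  turn [0.0001, 0.0001, -0.0598] rows>= 3.0
```

{"op": "servo_tool", "data": {
  "commands": [0.0376, -0.0026, 0, 0, 0, 0, 0.2, 0.0376, -0.0026, 0, 0, 0, 0, 0.2, 0.0376, -0.0026, 0, 0, 0, 0, 0.2, 0, 0, 0, 0, 0, -0.0153, 0.2, 0, 0, 0, 0, 0, -0.0153, 0.2, 0, 0, 0, 0, 0, -0.0153, 0.2, 0, 0, 0.06, 0, 0, 0, 0.2, 0, 0, 0.06, 0, 0, 0, 0.2, 0, 0, 0.06, 0, 0, 0, 0.2, 0, 0, 0.04, 0, 0, 0, 0.2, 0, 0, 0, 0, 0, 0, 0.2]
}}

```text
t: 6.13
tcp_pos: [0.4681, 0.3248, 0.1682]
tool_rot: [0.995, 0.105, -0.005, 0.002]
force: [-0.6, -0.1, -0.4]
finger_gap: 0.599
gripper_force: 0.0
```

```bash
python3 - <<'E'
from h import *
print(manip.sense()["tcp_pos"])
go([.4707,.3283,.098],Rdown(np.radians(12),0,1))
E
```

```text
[0.46814056 0.32481787 0.1681906 ]
shift [0.0078, -0.006, 0.1403] rows>= 1.7  turn [0.0003, 0.0015, -0.0] rows>= 0.1
```

{"op": "servo_tool", "data": {
  "commands": [0.0078, -0.006, 0, 0.0003, 0.0015, 0, 0.2, 0, 0, 0.04, 0, 0, 0, 0.2, 0, 0, 0.04, 0, 0, 0, 0.2, 0, 0, 0.03, 0, 0, 0, 0.2, 0, 0, 0.03, 0, 0, 0, 0.2, 0, 0, 0, 0, 0, 0, 0.2, 0, 0, 0, 0, 0, 0, 0.2]
}}

```text
t: 6.72
tcp_pos: [0.4758, 0.3316, 0.1036]
tool_rot: [0.994, 0.105, 0.006, -0.002]
force: [0.5, 0.2, 0.1]
finger_gap: 0.601
gripper_force: 0.0
```

```bash
python3 - <<'E'
from h import *
print(manip.sense()["tcp_pos"])
go([.4707,.3283,.098],Rdown(np.radians(12),0,1))
E
```

```text
[0.47584328 0.33164933 0.1035969 ]
shift [-0.0116, 0.0044, 0.011] rows>= 0.2  turn [-0.0004, -0.0018, 0.0002] rows>= 0.1
```

{"op": "servo_tool", "data": {
  "commands": [-0.0116, 0.0044, 0.011, -0.0004, -0.0018, 0, 0.2, 0, 0, 0, 0, 0, 0, 0.2, 0, 0, 0, 0, 0, 0, 0.2, 0, 0, 0, 0, 0, 0, 0.2]
}}

```text
t: 7.05
tcp_pos: [0.47, 0.3282, 0.0976]
tool_rot: [0.994, 0.105, -0.0, 0.0]
force: [0.1, 0.9, -0.7]
finger_gap: 0.598
gripper_force: 0.0
```

```bash
python3 - <<'E'
from h import *
print(manip.sense()["tcp_pos"])
go([.4707,.3283,.098],Rdown(np.radians(12),0,1))
E
```

```text
[0.46998131 0.32819038 0.09758989]
shift [0.0015, 0.0001, -0.0008] rows>= 0.0  turn [0.0, 0.0001, 0.0003] rows>= 0.0
```

Good. Now close with a firm grip and lift straight up: 80 mm of rod has to clear the plate.

{"op": "servo_tool", "data": {
  "commands": [0, 0, 0, 0, 0, 0, -1, 0, 0, 0, 0, 0, 0, -1, 0, 0, 0, 0, 0, 0, -1, 0, 0, 0, 0, 0, 0, -1, 0, 0, 0, 0, 0, 0, -1, 0, 0, 0, 0, 0, 0, -1, 0, 0, -0.02, 0, 0, 0, -1, 0, 0, -0.06, 0, 0, 0, -1, 0, 0, -0.06, 0, 0, 0, -1, 0, 0, -0.06, 0, 0, 0, -1, 0, 0, -0.06, 0, 0, 0, -1, 0, 0, -0.04, 0, 0, 0, -1],
  "force": 80
}}

```text
t: 8.05
tcp_pos: [0.4704, 0.3285, 0.2501]
tool_rot: [0.994, 0.105, 0.001, -0.0]
force: [0.2, 0.6, -0.5]
finger_gap: 0.197
gripper_force: 78.0
```

{"op": "servo_tool", "data": {
  "commands": [0, 0, -0.05, 0, 0, 0, -1, 0, 0, 0, 0, 0, 0, -1, 0, 0, 0, 0, 0, 0, -1, 0, 0, 0, 0, 0, 0, -1]
}}

```text
t: 8.38
tcp_pos: [0.469, 0.3278, 0.2711]
tool_rot: [0.994, 0.105, -0.002, 0.001]
force: [0.6, -0.6, -0.9]
finger_gap: 0.196
gripper_force: 78.0
```

```bash
python3 - <<'E'
from h import *
st=manip.sense(); print(st["t"],st["tcp_pos"],st["finger_gap"],st["gripper_force"],st["q"])
T=R.from_quat(st["tool_rot"]).as_matrix()
# predicted pin in hand: grip centre 0.0144 in front of ... pin_grip z - tcp z at grasp = .111-.0976
g=st["tcp_pos"]-T[:,2]*.0134; tip=g+T[:,2]*.103
tl=[]
for n in("scene","side","wrist"):
    s=manip.snapshot(n); a,b=proj(s,[g,tip]); print(n,a.round(1),b.round(1))
    m=((a+b)/2).astype(int) if n!="wrist" else b.astype(int)
    m=np.clip(m,[50,50],[589,429]); c=cv2.resize(s["img"][m[1]-50:m[1]+50,m[0]-44:m[0]+45],(266,300),interpolation=cv2.INTER_CUBIC); tl.append(c); print(" crop origin",m-[44,50],"x2.99")
    print([(np.round(d["box"],1).tolist(),round(d["conf"],2)) for d in manip.look_for(s,"pin_grip")])
cv2.imwrite("pics/hand.png",np.hstack(tl)[:,:,::-1])
E
```

```text
8.3833 [0.46899587 0.32782665 0.27108733] 0.19560888483201355 77.95277953147888 [ 4.14939805e-01  4.13309063e-01  1.51789055e+00 -2.19767257e-04
  1.21412587e+00  1.77476748e+00]
scene [517.7 219.7] [503.5 262.7]
 crop origin [466 191] x2.99
[([502.7, 207.6, 21.3, 56.1], 0.89), ([458.9, 245.4, 17.1, 43.2], 0.73), ([519.5, 261.1, 18.8, 36.1], 0.64)]
side [201.5 262.7] [207.9 312. ]
 crop origin [160 237] x2.99
[([222.9, 380.7, 21.7, 48.6], 0.88), ([264.0, 326.3, 14.9, 52.7], 0.55), ([195.1, 251.7, 16.0, 64.4], 0.51), ([159.1, 203.8, 143.2, 134.8], 0.33)]
wrist [318.9 332.9] [318.8 248.2]
 crop origin [274 198] x2.99
[([371.3, 255.9, 31.8, 60.4], 0.74), ([244.0, 263.2, 30.0, 60.8], 0.74), ([294.0, 247.3, 50.5, 134.2], 0.7)]
```

View pics/hand.png

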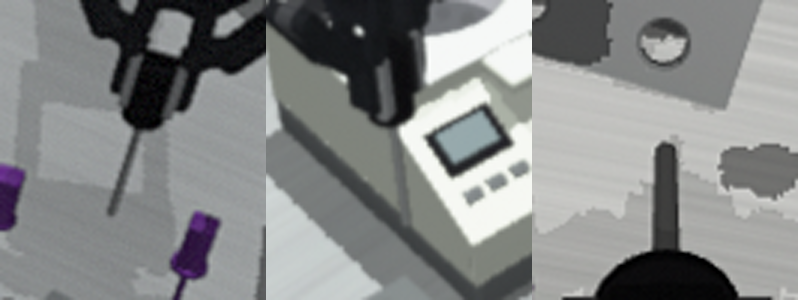

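The pin is held straight: the tip is within about 1 mm of the prediction in all three views. Next I move in front of A's hole, tilted 30°.

```bash
cat >> h.py <<'E'
HOLE=np.array([.5228,-.150,.082]); PSI=.033; AX=R.from_euler("z",PSI).apply([-.5,0,np.sqrt(.75)])
RH=Rdown(PSI,np.pi/6,1)
def pin_at(d): return HOLE+AX*(d+.0896)
E
python3 - <<'E'
from h import *
print(pin_at(.05)); go(pin_at(.05)+[-.00,0,.03],RH)
E
```

```text
[ 0.453038   -0.15230298  0.20289715]
shift [-0.2328, 0.9323, 0.0775] rows>= 11.6  turn [-0.0072, 0.0837, 0.0277] rows>= 4.5
```

{"op": "servo_tool", "data": {
  "commands": [-0.0166, 0.0666, 0.0055, 0, 0, 0, -1, -0.0166, 0.0666, 0.0055, 0, 0, 0, -1, -0.0166, 0.0666, 0.0055, 0, 0, 0, -1, -0.0166, 0.0666, 0.0055, 0, 0, 0, -1, -0.0166, 0.0666, 0.0055, 0, 0, 0, -1, -0.0166, 0.0666, 0.0055, 0, 0, 0, -1, -0.0166, 0.0666, 0.0055, 0, 0, 0, -1, -0.0166, 0.0666, 0.0055, 0, 0, 0, -1, -0.0166, 0.0666, 0.0055, 0, 0, 0, -1, -0.0166, 0.0666, 0.0055, 0, 0, 0, -1, -0.0166, 0.0666, 0.0055, 0, 0, 0, -1, -0.0166, 0.0666, 0.0055, 0, 0, 0, -1]
}}

```text
t: 9.68
tcp_pos: [0.4558, -0.0851, 0.2389]
tool_rot: [0.994, 0.105, -0.001, 0.0]
force: [1.1, -1.0, -0.5]
finger_gap: 0.196
gripper_force: 78.1
```

{"op": "servo_tool", "data": {
  "commands": [-0.0166, 0.0666, 0.0055, 0, 0, 0, -1, -0.0166, 0.0666, 0.0055, 0, 0, 0, -1, 0, 0, 0, -0.0012, 0.014, 0.0046, -1, 0, 0, 0, -0.0012, 0.014, 0.0046, -1, 0, 0, 0, -0.0012, 0.014, 0.0046, -1, 0, 0, 0, -0.0012, 0.014, 0.0046, -1, 0, 0, 0, -0.0012, 0.014, 0.0046, -1, 0, 0, 0, -0.0012, 0.014, 0.0046, -1, 0, 0, 0, 0, 0, 0, -1, 0, 0, 0, 0, 0, 0, -1, 0, 0, 0, 0, 0, 0, -1, 0, 0, 0, 0, 0, 0, -1]
}}

```text
t: 10.68
tcp_pos: [0.4552, -0.1522, 0.2342]
tool_rot: [0.967, 0.02, 0.254, -0.005]
force: [0.5, 0.8, -0.1]
finger_gap: 0.199
gripper_force: 78.3
```

```bash
python3 - <<'E'
from h import *
st=manip.sense(); print(st["t"],st["tcp_pos"],st["q"])
go(pin_at(.03),RH)
E
```

```text
10.6833 [ 0.45518648 -0.15215446  0.23421129] [-0.79742517  0.22087727  2.12356862  0.74875543  0.56668039  0.13569541]
shift [-0.0341, 0.0002, 0.0924] rows>= 1.2  turn [-0.0006, 0.0015, 0.0012] rows>= 0.1
```

{"op": "servo_tool", "data": {
  "commands": [-0.0114, 0, 0.03, -0.0006, 0.0015, 0.0012, -1, -0.0114, 0, 0.03, 0, 0, 0, -1, -0.0113, 0, 0.0324, 0, 0, 0, -1, 0, 0, 0, 0, 0, 0, -1, 0, 0, 0, 0, 0, 0, -1, 0, 0, 0, 0, 0, 0, -1, 0, 0, 0, 0, 0, 0, -1]
}}

```text
t: 11.27
tcp_pos: [0.4629, -0.1514, 0.1861]
tool_rot: [0.966, 0.016, 0.259, -0.004]
force: [-0.2, 0.0, -0.1]
finger_gap: 0.2
gripper_force: 78.3
```

```bash
python3 - <<'E'
from h import *
st=manip.sense(); print(st["t"],st["tcp_pos"],st["q"])
go(pin_at(.03),RH)
T=R.from_quat(st["tool_rot"]).as_matrix(); tip=st["tcp_pos"]+T[:,2]*.0896
tl=[]
for n in("wrist","side"):
    s=manip.snapshot(n); pr=proj(s,[tip,HOLE,st["tcp_pos"]]); print(n,pr.round(1).tolist())
    m=np.clip(pr[:2].mean(0).astype(int),[50,50],[589,429]); tl.append(cv2.resize(s["img"][m[1]-45:m[1]+45,m[0]-45:m[0]+45],(400,400),interpolation=cv2.INTER_CUBIC)); print(m-45)
cv2.imwrite("pics/pre.png",np.hstack(tl)[:,:,::-1])
E
```

```text
11.2667 [ 0.46290607 -0.15140182  0.18607651] [-0.7830453   0.34348081  2.17724326  1.01937309  0.44262307 -0.14590675]
shift [-0.0003, 0.0012, 0.001] rows>= 0.0  turn [0.0, -0.0002, -0.0001] rows>= 0.0
wrist [[318.8, 247.5], [319.6, 234.5], [318.8, 314.4]]
[274 196]
side [[369.8, 212.2], [363.5, 219.3], [390.2, 189.8]]
[321 170]
```

View pics/pre.png

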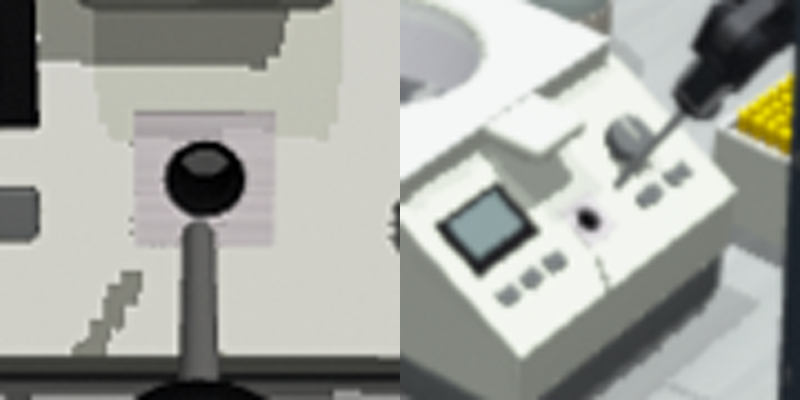

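Wrist crop: the hole is at about px (320.1,236.1) and the rod tip at (318.8,247). So I shift about -1.3 mm in tool x and +1 mm in tool y, then advance 40 mm and check the force.

{"op": "servo_tool", "data": {
  "commands": [-0.0026, 0.002, 0, 0, 0, 0, -1, 0, 0, 0.02, 0, 0, 0, -1, 0, 0, 0.02, 0, 0, 0, -1, 0, 0, 0.01, 0, 0, 0, -1, 0, 0, 0.01, 0, 0, 0, -1, 0, 0, 0.01, 0, 0, 0, -1, 0, 0, 0.01, 0, 0, 0, -1, 0, 0, 0, 0, 0, 0, -1, 0, 0, 0, 0, 0, 0, -1, 0, 0, 0, 0, 0, 0, -1]
}}

```text
t: 12.2
tcp_pos: [0.4811, -0.1516, 0.1501]
tool_rot: [0.966, 0.015, 0.259, -0.005]
force: [0.5, -0.2, -0.2]
finger_gap: 0.195
gripper_force: 78.3
```

```bash
python3 - <<'E'
from h import *
st=manip.sense(); print(st["t"],st["tcp_pos"],st["force"],st["ft_torque"])
print("depth",-(AX@(st["tcp_pos"]-HOLE)-.0896)); go(pin_at(-.01),RH)
T=R.from_quat(st["tool_rot"]).as_matrix(); tip=st["tcp_pos"]+T[:,2]*.0896
s=manip.snapshot("wrist"); print(proj(s,[tip,HOLE]).round(1).tolist())
E
```

```text
12.2 [ 0.48108043 -0.15156529  0.15013663] [ 0.47613597 -0.19615887 -0.17320628] [0.02528569 0.23837799 0.00859096]
depth 0.00971769416178972
shift [0.0042, -0.0004, 0.0006] rows>= 0.1  turn [-0.0001, 0.0, -0.0003] rows>= 0.0
[[318.8, 247.5], [318.6, 249.4]]
```

At 10 mm depth the force is near zero, so the tip is in the hole. I continue to the latch foot and past the trip point.

{"op": "servo_tool", "data": {
  "commands": [0, 0, 0.01, 0, 0, 0, -1, 0, 0, 0.01, 0, 0, 0, -1, 0, 0, 0.01, 0, 0, 0, -1, 0, 0, 0.01, 0, 0, 0, -1, 0, 0, 0.005, 0, 0, 0, -1, 0, 0, 0.005, 0, 0, 0, -1, 0, 0, 0.005, 0, 0, 0, -1, 0, 0, 0.003, 0, 0, 0, -1, 0, 0, 0, 0, 0, 0, -1, 0, 0, 0, 0, 0, 0, -1]
}}

```text
t: 13.08
tcp_pos: [0.4944, -0.1509, 0.1247]
tool_rot: [0.966, 0.015, 0.258, -0.004]
force: [-4.9, -0.6, 4.9]
finger_gap: 0.198
gripper_force: 79.5
```

```bash
python3 - <<'E'
from h import *
st=manip.sense(); print(st["t"],st["tcp_pos"],st["force"],AX@st["force"])
print("depth",-(AX@(st["tcp_pos"]-HOLE)-.0896))
E
```

```text
13.0833 [ 0.49441218 -0.15092317  0.12473852] [-4.88355264 -0.57257982  4.88873729] 6.683663433879131
depth 0.03838594256118677
```

{"op": "servo_tool", "data": {
  "commands": [0, 0, 0.003, 0, 0, 0, -1, 0, 0, 0.003, 0, 0, 0, -1, 0, 0, 0.002, 0, 0, 0, -1, 0, 0, 0, 0, 0, 0, -1, 0, 0, 0, 0, 0, 0, -1, 0, 0, 0, 0, 0, 0, -1]
}}

```text
t: 13.58
tcp_pos: [0.4973, -0.1508, 0.1213]
tool_rot: [0.966, 0.015, 0.258, -0.005]
force: [-4.0, -0.8, 2.8]
finger_gap: 0.199
gripper_force: 78.9
```

```bash
cat > lid.py <<'E'
from h import *
st=manip.sense(); print(st["t"],st["tcp_pos"],st["force"],AX@st["force"])
print("depth",-(AX@(st["tcp_pos"]-HOLE)-.0896))
D=manip.snapshot("side"); S=manip.snapshot("scene")
cv2.imwrite("pics/_d.png",D["img"][:,:,::-1]); 
o=[cv2.imread("pics/side0.png"),cv2.imread("pics/scene0.png")]
# expected px of lid front-right corners at angles
A=(.6148,-.147,.033)
for th in(.01,.15,1.35):
    c,s=np.cos(th),np.sin(th); P=pose(A,[[.112-r*c-h*s*0,y,.119+r*s+h*c] for r,y,h in((.152,.083,.006),(.152,-.083,.006),(.186,0,.005))]); print(th,proj(D,P).round(0).tolist(),proj(S,P).round(0).tolist())
import sys
t=[cv2.resize(x[150:270,260:420],(400,300),interpolation=cv2.INTER_CUBIC) for x in(o[0],D["img"][:,:,::-1])]
cv2.imwrite(sys.argv[1],np.hstack(t))
E
python3 lid.py pics/lid1.png
```

```text
13.5833 [ 0.49729499 -0.15076234  0.1212661 ] [-4.00511532 -0.75858322  2.76716246] 4.410414707019442
depth 0.0428364217356838
0.01 [[322.0, 210.0], [368.0, 178.0], [358.0, 200.0]] [[294.0, 227.0], [231.0, 197.0], [272.0, 203.0]]
0.15 [[321.0, 202.0], [368.0, 170.0], [358.0, 189.0]] [[294.0, 220.0], [230.0, 189.0], [271.0, 194.0]]
1.35 [[279.0, 132.0], [329.0, 106.0], [308.0, 105.0]] [[254.0, 204.0], [184.0, 171.0], [219.0, 170.0]]
```

View pics/lid1.png

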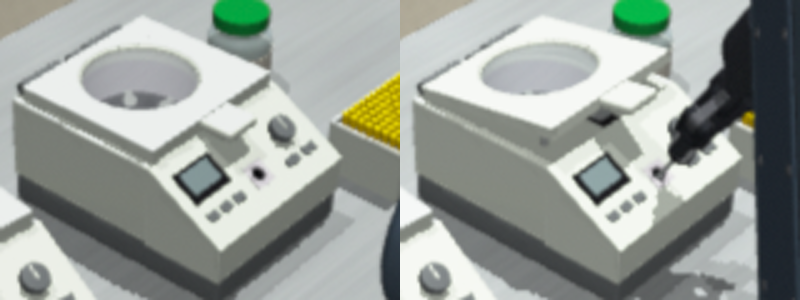

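The lid has sprung ajar: the side view shows it raised, with a dark gap under its front. I withdraw the pin straight out.

{"op": "servo_tool", "data": {
  "commands": [0, 0, -0.015, 0, 0, 0, -1, 0, 0, -0.03, 0, 0, 0, -1, 0, 0, -0.03, 0, 0, 0, -1, 0, 0, -0.03, 0, 0, 0, -1, 0, 0, -0.04, 0, 0, 0, -1, 0.0114, 0, -0.03, 0, 0, 0, -1, 0.0114, 0, -0.03, 0, 0, 0, -1, 0.0114, 0, -0.03, 0, 0, 0, -1, 0, 0, 0, 0, 0, 0, -1, 0, 0, 0, 0, 0, 0, -1, 0, 0, 0, 0, 0, 0, -1]
}}

```text
t: 14.6
tcp_pos: [0.4539, -0.1522, 0.2312]
tool_rot: [0.966, 0.015, 0.259, -0.005]
force: [0.3, 0.3, -0.4]
finger_gap: 0.196
gripper_force: 78.4
```

```bash
python3 - <<'E'
from h import *
st=manip.sense(); print(st["t"],st["tcp_pos"],st["force"])
go(st["tcp_pos"],Rdown(np.radians(12),0,1))
# translation from here to above hole expressed in the turned-down tool frame
print("after turn:",(Rdown(np.radians(12),0,1).T@(np.array([.4705,.3283,.255])-st["tcp_pos"])/.5).round(4))
E
```

```text
14.6 [ 0.4538777  -0.15222289  0.23123273] [ 0.31026634  0.3157825  -0.37467102]
shift [0.0, 0.0, 0.0] rows>= 0.0  turn [0.007, -0.0831, -0.0276] rows>= 4.4
after turn: [ 0.2323 -0.9331 -0.0475]
```

{"op": "servo_tool", "data": {
  "commands": [0, 0, 0, 0.0012, -0.0139, -0.0046, -1, 0, 0, 0, 0.0012, -0.0139, -0.0046, -1, 0, 0, 0, 0.0012, -0.0139, -0.0046, -1, 0, 0, 0, 0.0012, -0.0139, -0.0046, -1, 0, 0, 0, 0.0012, -0.0139, -0.0046, -1, 0, 0, 0, 0.0012, -0.0139, -0.0046, -1, 0, 0, -0.0475, 0, 0, 0, -1, 0.0166, -0.0667, 0, 0, 0, 0, -1, 0.0166, -0.0667, 0, 0, 0, 0, -1, 0.0166, -0.0667, 0, 0, 0, 0, -1, 0.0166, -0.0667, 0, 0, 0, 0, -1, 0.0166, -0.0667, 0, 0, 0, 0, -1]
}}

```text
t: 15.6
tcp_pos: [0.4595, 0.0219, 0.2544]
tool_rot: [0.995, 0.103, 0.005, -0.002]
force: [0.6, -0.0, -0.7]
finger_gap: 0.2
gripper_force: 78.4
```

{"op": "servo_tool", "data": {
  "commands": [0.0166, -0.0667, 0, 0, 0, 0, -1, 0.0166, -0.0667, 0, 0, 0, 0, -1, 0.0166, -0.0667, 0, 0, 0, 0, -1, 0.0166, -0.0667, 0, 0, 0, 0, -1, 0.0166, -0.0667, 0, 0, 0, 0, -1, 0.0166, -0.0667, 0, 0, 0, 0, -1, 0.0166, -0.0667, 0, 0, 0, 0, -1, 0, 0, 0, 0, 0, 0, -1, 0, 0, 0, 0, 0, 0, -1, 0, 0, 0, 0, 0, 0, -1]
}}

```text
t: 16.43
tcp_pos: [0.4685, 0.26, 0.2555]
tool_rot: [0.995, 0.103, 0.005, -0.001]
force: [0.1, -0.5, -1.4]
finger_gap: 0.201
gripper_force: 78.3
```

```bash
cat > pl.py <<'E'
from h import *
st=manip.sense(); print(st["t"],st["tcp_pos"],st["force"])
go([.4700,.3282,.205],Rdown(np.radians(12),0,1))
E
python3 pl.py
```

```text
16.4333 [0.46848745 0.25998795 0.25549517] [ 0.06634274 -0.54685237 -1.41960575]
shift [0.03, -0.1328, 0.1014] rows>= 2.0  turn [-0.0001, -0.0016, -0.0004] rows>= 0.1
```

{"op": "servo_tool", "data": {
  "commands": [0.015, -0.0664, 0, -0.0001, -0.0016, -0.0004, -1, 0.015, -0.0664, 0, 0, 0, 0, -1, 0, 0, 0.05, 0, 0, 0, -1, 0, 0, 0.05, 0, 0, 0, -1, 0, 0, 0, 0, 0, 0, -1, 0, 0, 0, 0, 0, 0, -1, 0, 0, 0, 0, 0, 0, -1, 0, 0, 0, 0, 0, 0, -1]
}}

```text
t: 17.1
tcp_pos: [0.4718, 0.3278, 0.2087]
tool_rot: [0.995, 0.103, 0.003, -0.001]
force: [-0.2, -0.1, 0.1]
finger_gap: 0.201
gripper_force: 78.5
```

```bash
python3 pl.py; python3 - <<'E'
from h import *
st=manip.sense();T=R.from_quat(st["tool_rot"]).as_matrix(); tip=st["tcp_pos"]+T[:,2]*.0896
w=manip.snapshot("wrist"); print(proj(w,[tip,[.4705,.328,.088]]).round(1).tolist())
m=proj(w,[tip])[0].astype(int); cv2.imwrite("pics/place.png",cv2.resize(w["img"][m[1]-40:m[1]+40,m[0]-50:m[0]+50],(600,480),interpolation=cv2.INTER_CUBIC)[:,:,::-1]); print(m-[50,40])
E
```

```text
17.1 [0.47175449 0.32782899 0.20866067] [-0.16262314 -0.09341007  0.13277906]
shift [-0.0033, -0.0014, 0.0073] rows>= 0.1  turn [-0.0002, -0.0009, -0.0004] rows>= 0.1
[[318.9, 247.9], [318.5, 236.6]]
[268 207]
```

View pics/place.png

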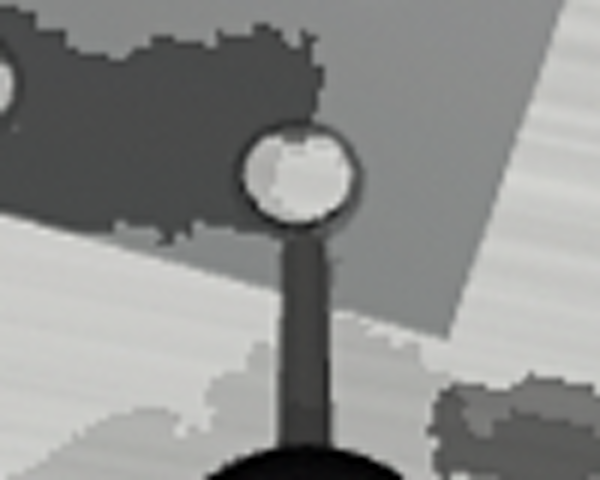

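The rack hole is at px (318.2,236.2), with the rod lined up in column and 0.4 px from the prediction. I lower it in.

{"op": "servo_tool", "data": {
  "commands": [-0.002, -0.0005, 0, -0.0002, -0.0009, -0.0004, -1, 0, 0, 0.03, 0, 0, 0, -1, 0, 0, 0.03, 0, 0, 0, -1, 0, 0, 0.03, 0, 0, 0, -1, 0, 0, 0.03, 0, 0, 0, -1, 0, 0, 0.03, 0, 0, 0, -1, 0, 0, 0.03, 0, 0, 0, -1, 0, 0, 0.02, 0, 0, 0, -1, 0, 0, 0.012, 0, 0, 0, -1, 0, 0, 0, 0, 0, 0, -1, 0, 0, 0, 0, 0, 0, -1]
}}

```text
t: 18.07
tcp_pos: [0.4696, 0.3284, 0.1016]
tool_rot: [0.994, 0.105, -0.001, 0.0]
force: [0.6, 0.2, 0.3]
finger_gap: 0.198
gripper_force: 78.5
```

```bash
python3 pl.py
```

```text
18.0667 [0.46960723 0.32835596 0.10156482] [0.59658485 0.17296435 0.32869293]
shift [0.0003, 0.0006, -0.2069] rows>= 2.5  turn [0.0001, 0.0003, 0.0002] rows>= 0.0
```

{"op": "servo_tool", "data": {
  "commands": [0, 0, 0.004, 0, 0, 0, -1, 0, 0, 0.003, 0, 0, 0, -1, 0, 0, 0, 0, 0, 0, -1, 0, 0, 0, 0, 0, 0, -1, 0, 0, 0, 0, 0, 0, 0.2, 0, 0, 0, 0, 0, 0, 0.2, 0, 0, 0, 0, 0, 0, 0.2, 0, 0, 0, 0, 0, 0, 0.2, 0, 0, 0, 0, 0, 0, 0.2]
}}

```text
t: 18.82
tcp_pos: [0.4693, 0.3282, 0.0978]
tool_rot: [0.994, 0.105, -0.001, 0.0]
force: [-0.5, 0.9, -0.3]
finger_gap: 0.604
gripper_force: 0.0
```

{"op": "servo_tool", "data": {
  "commands": [0, 0, -0.02, 0, 0, 0, 0.2, 0, 0, -0.04, 0, 0, 0, 0.2, 0, 0, -0.06, 0, 0, 0, 0.2, 0, 0, -0.06, 0, 0, 0, 0.2, 0, 0, -0.06, 0, 0, 0, 0.2, 0, 0, -0.06, 0, 0, 0, 0.2, 0, 0, 0, 0, 0, 0, 0.2, 0, 0, 0, 0, 0, 0, 0.2]
}}

```text
t: 19.48
tcp_pos: [0.4707, 0.329, 0.2507]
tool_rot: [0.994, 0.105, 0.002, -0.0]
force: [-0.4, -0.2, -0.4]
finger_gap: 0.601
gripper_force: 0.0
```

```bash
python3 - <<'E'
from h import *
print(manip.sense()["tcp_pos"])
S=manip.snapshot("scene"); D=manip.snapshot("side")
for s in(S,D):
    print(proj(s,[[.4707,.3282,.111]]).round(1),[(np.round(d["box"],1).tolist(),round(d["conf"],2)) for d in manip.look_for(s,"pin_grip")])
go([.42,-.15,.25],Rdown(PSI,np.radians(45),1))
E
```

```text
[0.47071981 0.32896182 0.25067035]
[[494.6 290. ]] [([484.3, 280.2, 17.1, 22.0], 0.64), ([521.2, 259.9, 19.2, 46.1], 0.62), ([457.1, 247.9, 19.3, 41.4], 0.6)]
[[210.6 341.8]] [([266.8, 325.3, 11.1, 36.8], 0.77), ([202.5, 330.3, 16.8, 49.4], 0.73), ([223.9, 381.3, 18.2, 47.0], 0.61)]
shift [-0.2952, 0.9144, -0.0044] rows>= 11.5  turn [-0.0109, 0.1255, 0.027] rows>= 6.5
```

The pin is back in its hole, and both detectors still find it there. Next is the lid: closed fingers go under the tab and sweep its arc.

```bash
cat >> h.py <<'E'
AORG=(HOLE[0]+.092*np.cos(PSI),HOLE[1]+.092*np.sin(PSI),PSI); TAU=np.radians(60); RL=Rdown(PSI,TAU,1)
def lidtcp(th,r=.176,back=0):
    c,s=np.cos(th),np.sin(th); x=.112-r*c-.005*s-.011*np.cos(TAU)-back*np.sin(TAU); z=.119+r*s-.005*c-.011*np.sin(TAU)+back*np.cos(TAU)
    return pose(AORG,[[x,0,z]])[0]
E
python3 - <<'E'
from h import *
for t in(.08,.5,1,1.3): print(lidtcp(t).round(3))
p=lidtcp(.08,back=.1); print(p); go(p+[0,0,.08],RL)
E
```

```text
[ 0.545 -0.149  0.119]
[ 0.564 -0.149  0.189]
[ 0.622 -0.147  0.255]
[ 0.669 -0.145  0.278]
[ 0.4588956  -0.15210961  0.1685547 ]
shift [-0.22, 0.9348, -0.0019] rows>= 11.5  turn [-0.0146, 0.167, 0.0258] rows>= 8.6
```

{"op": "servo_tool", "data": {
  "commands": [-0.0157, 0.0668, 0, 0, 0, 0, 0.2, -0.0157, 0.0668, 0, 0, 0, 0, 0.2, -0.0157, 0.0668, 0, 0, 0, 0, -1, -0.0157, 0.0668, 0, 0, 0, 0, -1, -0.0157, 0.0668, 0, 0, 0, 0, -1, -0.0157, 0.0668, 0, 0, 0, 0, -1, -0.0157, 0.0668, 0, 0, 0, 0, -1, -0.0157, 0.0668, 0, 0, 0, 0, -1, -0.0157, 0.0668, 0, 0, 0, 0, -1, -0.0157, 0.0668, 0, 0, 0, 0, -1, -0.0157, 0.0668, 0, 0, 0, 0, -1, -0.0157, 0.0668, 0, 0, 0, 0, -1]
}}

```text
t: 20.68
tcp_pos: [0.4603, -0.0846, 0.247]
tool_rot: [0.994, 0.105, -0.002, -0.0]
force: [1.2, -0.1, -0.8]
finger_gap: 0.002
gripper_force: 0.0
```

{"op": "servo_tool", "data": {
  "commands": [-0.0157, 0.0668, 0, 0, 0, 0, -1, -0.0157, 0.0668, 0, 0, 0, 0, -1, 0, 0, 0, -0.0015, 0.0167, 0.0026, -1, 0, 0, 0, -0.0015, 0.0167, 0.0026, -1, 0, 0, 0, -0.0015, 0.0167, 0.0026, -1, 0, 0, 0, -0.0015, 0.0167, 0.0026, -1, 0, 0, 0, -0.0015, 0.0167, 0.0026, -1, 0, 0, 0, -0.0015, 0.0167, 0.0026, -1, 0, 0, 0, -0.0015, 0.0167, 0.0026, -1, 0, 0, 0, -0.0015, 0.0167, 0.0026, -1, 0, 0, 0, -0.0015, 0.0167, 0.0026, -1, 0, 0, 0, -0.0015, 0.0167, 0.0026, -1]
}}

```text
t: 21.68
tcp_pos: [0.4607, -0.1424, 0.2447]
tool_rot: [0.914, 0.039, 0.404, -0.024]
force: [-0.3, 0.9, 0.0]
finger_gap: -0.003
gripper_force: 0.0
```

{"op": "servo_tool", "data": {
  "commands": [0, 0, 0, 0, 0, 0, -1, 0, 0, 0, 0, 0, 0, -1, 0, 0, 0, 0, 0, 0, -1, 0, 0, 0, 0, 0, 0, -1]
}}

```text
t: 22.02
tcp_pos: [0.4615, -0.1427, 0.2452]
tool_rot: [0.914, 0.04, 0.403, -0.024]
force: [0.1, 0.3, -0.7]
finger_gap: -0.002
gripper_force: 0.0
```

```bash
cat > l.py <<'E'
from h import *
import sys
a=[float(x) for x in sys.argv[1:]]
st=manip.sense(); print(st["t"],st["tcp_pos"].round(4),st["force"].round(2),st["q"].round(2))
go(lidtcp(a[0],back=a[1])+[0,0,a[2]],RL)
E
python3 l.py .08 .1 0
```

```text
22.0167 [ 0.4615 -0.1427  0.2452] [ 0.15  0.35 -0.7 ] [-0.98  0.28  2.31  1.48  0.72 -0.77]
shift [-0.1177, 0.0201, 0.0981] rows>= 1.9  turn [-0.0089, 0.0345, 0.0042] rows>= 1.8
```

{"op": "servo_tool", "data": {
  "commands": [0, 0, 0, -0.0015, 0.0058, 0.0007, -1, 0, 0, 0, -0.0015, 0.0058, 0.0007, -1, 0, 0, 0, -0.0015, 0.0058, 0.0007, -1, 0, 0, 0, -0.0015, 0.0058, 0.0007, -1, 0, 0, 0, -0.0015, 0.0058, 0.0007, -1, 0, 0, 0, -0.0015, 0.0058, 0.0007, -1, 0, 0, 0, 0, 0, 0, -1, 0, 0, 0, 0, 0, 0, -1, 0, 0, 0, 0, 0, 0, -1]
}}

```text
t: 22.77
tcp_pos: [0.4691, -0.1478, 0.2497]
tool_rot: [0.867, 0.015, 0.498, -0.01]
force: [1.1, 0.0, -0.6]
finger_gap: 0.002
gripper_force: 0.0
```

```bash
python3 l.py .08 .1 0; python3 l.py .08 .06 0
```

```text
22.7667 [ 0.4691 -0.1478  0.2497] [ 1.1   0.04 -0.64] [-1.07  0.44  2.44  1.87  0.94 -1.28]
shift [-0.1506, 0.0082, 0.064] rows>= 2.0  turn [-0.0007, 0.0007, -0.0] rows>= 0.1
22.7667 [ 0.4691 -0.1478  0.2497] [ 1.1   0.04 -0.64] [-1.07  0.44  2.44  1.87  0.94 -1.28]
shift [-0.1503, 0.0086, 0.144] rows>= 2.5  turn [-0.0007, 0.0007, -0.0] rows>= 0.1
```

{"op": "servo_tool", "data": {
  "commands": [-0.025, 0.0014, 0.024, -0.0001, 0.0001, 0, -1, -0.025, 0.0014, 0.024, -0.0001, 0.0001, 0, -1, -0.025, 0.0014, 0.024, -0.0001, 0.0001, 0, -1, -0.025, 0.0014, 0.024, -0.0001, 0.0001, 0, -1, -0.025, 0.0014, 0.024, -0.0001, 0.0001, 0, -1, -0.025, 0.0014, 0.024, -0.0001, 0.0001, 0, -1, 0, 0, 0, 0, 0, 0, -1, 0, 0, 0, 0, 0, 0, -1, 0, 0, 0, 0, 0, 0, -1]
}}

```text
t: 23.52
tcp_pos: [0.499, -0.1547, 0.1517]
tool_rot: [0.867, 0.015, 0.498, -0.01]
force: [0.3, 0.8, 0.1]
finger_gap: -0.001
gripper_force: 0.0
```

```bash
python3 l.py .08 .06 0; python3 l.py .08 .0 0
```

```text
23.5167 [ 0.499  -0.1547  0.1517] [0.27 0.82 0.14] [-0.98  0.81  2.44  2.17  1.1  -1.67]
shift [-0.0109, -0.0078, -0.0061] rows>= 0.2  turn [-0.0006, 0.0005, -0.0002] rows>= 0.0
23.5167 [ 0.499  -0.1547  0.1517] [0.27 0.82 0.14] [-0.98  0.81  2.44  2.17  1.1  -1.67]
shift [-0.0105, -0.0074, 0.1139] rows>= 1.4  turn [-0.0006, 0.0005, -0.0002] rows>= 0.0
```

{"op": "servo_tool", "data": {
  "commands": [-0.0026, -0.0018, 0.019, 0, 0, 0, -1, -0.0026, -0.0018, 0.019, 0, 0, 0, -1, -0.0026, -0.0019, 0.019, 0, 0, 0, -1, -0.0026, -0.0019, 0.019, 0, 0, 0, -1, 0, 0, 0.019, 0, 0, 0, -1, 0, 0, 0.019, 0, 0, 0, -1, 0, 0, 0, 0, 0, 0, -1, 0, 0, 0, 0, 0, 0, -1, 0, 0, 0, 0, 0, 0, -1]
}}

```text
t: 24.27
tcp_pos: [0.5454, -0.1494, 0.1176]
tool_rot: [0.867, 0.015, 0.498, -0.01]
force: [-0.1, 0.4, 0.3]
finger_gap: -0.002
gripper_force: 0.0
```

```bash
cat > arc.py <<'E'
from h import *
import sys
a=[float(x) for x in sys.argv[1:]]
st=manip.sense(); print(st["t"],st["tcp_pos"].round(4),st["force"].round(2),st["q"].round(2))
go(lidtcp(a[0]),RL)
T=RL
for i in range(len(a)-1): print(a[i],"->",a[i+1],(T.T@(lidtcp(a[i+1])-lidtcp(a[i]))/.5).round(4).tolist())
E
python3 arc.py .08 .25 .4 .55 .7 .85 1 1.15 1.3
```

```text
24.2667 [ 0.5454 -0.1494  0.1176] [-0.07  0.38  0.29] [-0.85  0.88  2.33  2.29  1.09 -1.63]
shift [0.0017, -0.0003, -0.0009] rows>= 0.0  turn [-0.0006, 0.0007, -0.0003] rows>= 0.0
0.08 -> 0.25 [0.0554, -0.0, -0.0226]
0.25 -> 0.4 [0.0514, -0.0, -0.0119]
0.4 -> 0.55 [0.0526, 0.0, -0.0041]
0.55 -> 0.7 [0.0526, 0.0, 0.0038]
0.7 -> 0.85 [0.0515, -0.0, 0.0117]
0.85 -> 1.0 [0.0491, 0.0, 0.0192]
1.0 -> 1.15 [0.0457, 0.0, 0.0264]
1.15 -> 1.3 [0.0413, -0.0, 0.0329]
```

In place under the tab with no contact. I lift slowly through the first part of the arc.

{"op": "servo_tool", "data": {
  "commands": [0.0185, 0, -0.0075, 0, 0, 0, -1, 0.0185, 0, -0.0075, 0, 0, 0, -1, 0.0185, 0, -0.0075, 0, 0, 0, -1, 0.017, 0, -0.004, 0, 0, 0, -1, 0.017, 0, -0.004, 0, 0, 0, -1, 0.017, 0, -0.004, 0, 0, 0, -1, 0.0175, 0, -0.0014, 0, 0, 0, -1, 0.0175, 0, -0.0014, 0, 0, 0, -1, 0.0175, 0, -0.0014, 0, 0, 0, -1, 0, 0, 0, 0, 0, 0, -1, 0, 0, 0, 0, 0, 0, -1]
}}

```text
t: 25.18
tcp_pos: [0.5684, -0.1491, 0.1965]
tool_rot: [0.867, 0.014, 0.498, -0.01]
force: [0.7, -0.1, 0.1]
finger_gap: 0.003
gripper_force: 0.0
```

```bash
python3 arc.py .55
```

```text
25.1833 [ 0.5684 -0.1491  0.1965] [ 0.66 -0.08  0.13] [-0.79  0.62  2.26  2.17  0.88 -1.32]
shift [0.0014, -0.0013, -0.0004] rows>= 0.0  turn [-0.0005, 0.0005, -0.0002] rows>= 0.0
```

```bash
cat > th.py <<'E'
from h import *
def lidpts(A,th):
    c,s=np.cos(th),np.sin(th); P=[[.112-r*c+h*s,y,.119+r*s+h*c] for r in(0,.152) for y in(-.083,.083) for h in(-.006,.006)]
    return pose(A,P)
def hull(s,P):
    m=np.zeros((480,640),np.uint8); cv2.fillConvexPoly(m,cv2.convexHull(proj(s,P).round().astype(np.int32)),1); return m>0
B=(.6351,.1397,-.0871)
for n in("scene","side"):
    s=manip.snapshot(n)
    for d in manip.silhouettes(s,"tab_1"):
        m=d["pixels"]
        r=[]
        for nm,A in(("A",AORG),("B",B)):
            best=max(((hull(s,lidpts(A,t))&m).sum()/(hull(s,lidpts(A,t))|m).sum(),t) for t in np.arange(0,1.4,.03)); r.append((nm,round(best[0],2),round(best[1],2)))
        print(n,np.round(d["box"]).tolist(),round(d["conf"],2),r)
E
python3 th.py
```

```text
scene [288.0, 258.0, 125.0, 99.0] 0.73 [('A', np.float64(0.0), np.float64(1.38)), ('B', np.float64(0.9), np.float64(0.0))]
scene [182.0, 171.0, 104.0, 104.0] 0.62 [('A', np.float64(0.91), np.float64(0.6)), ('B', np.float64(0.0), np.float64(1.38))]
side [271.0, 145.0, 91.0, 42.0] 0.94 [('A', np.float64(0.86), np.float64(0.57)), ('B', np.float64(0.0), np.float64(1.38))]
side [161.0, 204.0, 112.0, 68.0] 0.69 [('A', np.float64(0.0), np.float64(1.38)), ('B', np.float64(0.91), np.float64(0.0))]
side [268.0, 144.0, 127.0, 126.0] 0.16 [('A', np.float64(0.26), np.float64(0.0)), ('B', np.float64(0.0), np.float64(0.24))]
```

The lid is following: the fit gives A at about 0.58 rad and B shut. I continue the arc.

{"op": "servo_tool", "data": {
  "commands": [0.0175, 0, 0.0013, 0, 0, 0, -1, 0.0175, 0, 0.0013, 0, 0, 0, -1, 0.0175, 0, 0.0013, 0, 0, 0, -1, 0.017, 0, 0.004, 0, 0, 0, -1, 0.017, 0, 0.004, 0, 0, 0, -1, 0.017, 0, 0.004, 0, 0, 0, -1, 0.0164, 0, 0.0064, 0, 0, 0, -1, 0.0164, 0, 0.0064, 0, 0, 0, -1, 0.0164, 0, 0.0064, 0, 0, 0, -1, 0, 0, 0, 0, 0, 0, -1, 0, 0, 0, 0, 0, 0, -1]
}}

```text
t: 26.3
tcp_pos: [0.6223, -0.1473, 0.2529]
tool_rot: [0.867, 0.015, 0.498, -0.01]
force: [0.6, 0.3, -0.5]
finger_gap: -0.001
gripper_force: 0.0
```

{"op": "servo_tool", "data": {
  "commands": [0.0152, 0, 0.0088, 0, 0, 0, -1, 0.0152, 0, 0.0088, 0, 0, 0, -1, 0.0152, 0, 0.0088, 0, 0, 0, -1, 0.0138, 0, 0.011, 0, 0, 0, -1, 0.0138, 0, 0.011, 0, 0, 0, -1, 0.0138, 0, 0.011, 0, 0, 0, -1, 0, 0, 0, 0, 0, 0, -1, 0, 0, 0, 0, 0, 0, -1]
}}

```text
t: 26.97
tcp_pos: [0.6696, -0.1457, 0.2751]
tool_rot: [0.867, 0.014, 0.498, -0.01]
force: [0.2, 0.4, 0.0]
finger_gap: 0.001
gripper_force: 0.0
```

```bash
python3 arc.py 1.3; python3 th.py
```

```text
26.9667 [ 0.6696 -0.1457  0.2751] [0.21 0.4  0.03] [-0.61  0.47  1.98  1.95  0.6  -0.81]
shift [0.0042, -0.0012, -0.0031] rows>= 0.1  turn [-0.0006, 0.0007, -0.0003] rows>= 0.1
scene [179.0, 164.0, 138.0, 150.0] 0.64 [('A', np.float64(0.44), np.float64(1.26)), ('B', np.float64(0.03), np.float64(1.35))]
scene [289.0, 256.0, 126.0, 101.0] 0.63 [('A', np.float64(0.0), np.float64(1.38)), ('B', np.float64(0.89), np.float64(0.0))]
scene [178.0, 164.0, 78.0, 106.0] 0.56 [('A', np.float64(0.89), np.float64(1.29)), ('B', np.float64(0.0), np.float64(1.38))]
side [271.0, 105.0, 60.0, 82.0] 0.87 [('A', np.float64(0.81), np.float64(1.32)), ('B', np.float64(0.0), np.float64(1.38))]
side [159.0, 204.0, 115.0, 66.0] 0.56 [('A', np.float64(0.0), np.float64(1.38)), ('B', np.float64(0.91), np.float64(0.0))]
```

The lid is at about 1.3 rad. I back away along the tool axis, clear of everything, then verify the end state.

{"op": "servo_tool", "data": {
  "commands": [0, 0, -0.03, 0, 0, 0, -1, 0, 0, -0.04, 0, 0, 0, -1, 0, 0, -0.04, 0, 0, 0, -1, 0, 0, -0.04, 0, 0, 0, -1, 0, 0, 0, 0, 0, 0, -1, 0, 0, 0, 0, 0, 0, -1, 0, 0, 0, 0, 0, 0, -1, 0, 0, 0, 0, 0, 0, -1]
}}

```text
t: 27.83
tcp_pos: [0.6057, -0.1485, 0.3132]
tool_rot: [0.867, 0.014, 0.498, -0.01]
force: [-0.4, -0.5, 0.4]
finger_gap: 0.0
gripper_force: 0.0
```

```bash
python3 th.py; python3 - <<'E'
from h import *
st=manip.sense(); print(st["t"],st["tcp_pos"],st["force"].round(2))
g0={n:cv2.imread(f"pics/{n}0.png")[:,:,::-1].astype(int) for n in("scene","side")}
for n,b in(("scene",(476,272,30,36)),("side",(192,325,32,50))):
    s=manip.snapshot(n); u,v,w,h=b; d=np.abs(s["img"][v:v+h,u:u+w].astype(int)-g0[n][v:v+h,u:u+w]).max(2); print(n,"pin diff px",(d>40).sum(),"of",d.size)
    dark=lambda im:(lambda yx:(yx[1].mean().round(1),yx[0].mean().round(1),len(yx[0])))(np.nonzero(im[v:v+h,u:u+w].max(2)<38))
    print(dark(g0[n]),dark(s["img"]))
    for q in("jar","mailer","tip_box"): print(q,[(np.round(x["box"]).tolist(),round(x["conf"],2)) for x in manip.look_for(s,q)][:2])
E
```

```text
scene [177.0, 164.0, 80.0, 109.0] 0.95 [('A', np.float64(0.89), np.float64(1.29)), ('B', np.float64(0.0), np.float64(1.38))]
scene [288.0, 259.0, 127.0, 101.0] 0.63 [('A', np.float64(0.0), np.float64(1.38)), ('B', np.float64(0.9), np.float64(0.0))]
side [160.0, 204.0, 117.0, 72.0] 0.62 [('A', np.float64(0.0), np.float64(1.38)), ('B', np.float64(0.92), np.float64(0.0))]
side [270.0, 105.0, 64.0, 82.0] 0.59 [('A', np.float64(0.9), np.float64(1.32)), ('B', np.float64(0.0), np.float64(1.38))]
side [164.0, 205.0, 137.0, 133.0] 0.49 [('A', np.float64(0.0), np.float64(1.38)), ('B', np.float64(0.35), np.float64(0.0))]
28.0333 [ 0.60553457 -0.14815826  0.3130536 ] [0.29 0.55 0.12]
scene pin diff px 66 of 1080
(np.float64(17.2), np.float64(19.7), 201) (np.float64(17.0), np.float64(19.4), 197)
jar [([130.0, 207.0, 38.0, 54.0], 0.79)]
mailer [([326.0, 213.0, 38.0, 24.0], 0.58)]
tip_box [([283.0, 256.0, 153.0, 148.0], 0.73), ([252.0, 241.0, 6.0, 11.0], 0.54)]
side pin diff px 7 of 1600
(np.float64(17.7), np.float64(19.0), 281) (np.float64(18.0), np.float64(20.2), 235)
jar [([343.0, 148.0, 27.0, 33.0], 0.8), ([270.0, 106.0, 65.0, 81.0], 0.16)]
mailer [([369.0, 280.0, 27.0, 31.0], 0.87)]
tip_box [([388.0, 189.0, 22.0, 36.0], 0.71)]
```

The pin is back where it started, the lid stands at about 1.3 rad, machine B is shut, and the jar and mailer haven't moved. The arm never went near the tip box. Handing in.

```bash
python3 -c "
from station import manip
print(manip.sign_off())"
```

```text
the job is handed in; nothing more can be done
None
```

I handed the job in at about 28 s: the machine with the tubes was tripped with the pin and its lid swung to about 1.3 rad, the pin is back upright in its rack hole, and the other machine is still locked; the jar and mailer had not moved, the tip box was partly hidden in the last views, and the hand-in gave no verdict.

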